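# Set and hold a telescopic lantern-stand leg at its length mark

### The job

Set the length of the lantern-stand leg lying in its cradle on the patio bench: first turn the yellow turnbutton square across the dark outer tube to keep it in the cradle, then draw the springy inner leg out by its black side lug until the lug's white line is level with the green pointer. Holding the leg there, squeeze the red cam lever fully shut against it, and finish still gripping the leg with its line at the pointer, because the lever's tension screw has yet to be tightened and the leg would spring back if you let go. Do not shift the green pointer or disturb the lantern, snail, saucer or spout cap.

Things in the scene. Friction and masses are not known exactly. Their poses are not given: they have to be found in the camera images.
- rig: Plywood cradle board fixed on the bench, 15 thick, spanning x -220..210, y -105..65 mm. A dark steel tube (28 wide, top at z 76, y=0) runs along x to a black collar ending at x=0, the mouth for the leg. Origin: on the bench under the mouth; x = the way the leg slides out, y = towards the lever's side, z up. Beyond the mouth only leg, lever and (y below -75) scale strip and pointer stand on it.
- turnbutton (a joint): Angle (rad) of the yellow turnbutton about a vertical pivot at rig x -120, y 44 mm. 0 = square across the tube, a hard stop (secured); grows clockwise seen from above, 1.5 = lying along the tube. Starts at 1.1 to 1.4, stays where left (about 0.05 N m of friction).
- turnbutton_grip (a point): On the turnbutton's pivot, 103 mm above the bench, in its upright grip fin: 36 long (point y), 10 thick (point x), z 86 to 114 mm above the bench, centred on the pivot. Under it the flat bar (14 wide, z 78 to 86) runs 66 mm along point -y (the end that goes over the tube) and 24 mm along +y. Turns with it; z up; at joint 0 axes agree with the rig's.
- leg: Aluminium sliding leg, 18 wide (y), 24 high, axes as the rig's; origin on its centre line (60 mm above the bench), at the mouth when pushed in, as it starts. Slides along x, 0 to 80 mm; a spring pulls it back in (3 N when in, 6 N at 70 mm out). Black side lug on its -y side: x 47..57, y -8..-60, z -18..12 mm; a finger can push its mouth-facing face outwards. Rubber foot at x 119..141.
- leg_index (a point): Outer top end of the white line on the leg's side lug: middle of the lug's thickness, 60 mm to -y of the leg's centre line, 72 mm above the bench. Moves with the leg. Axes as the rig's.
- pointer_tip (a point): Tip of the green length pointer, a 16 x 18 x 30 mm clip on the scale strip, its tip 12 mm farther to rig -y than the lug's end. The leg is at length when leg_index and pointer_tip have the same rig x. Starts 30 to 60 mm farther out than the line of the pushed-in leg. Axes as the rig's. Can be shoved: leave it.
- lever (a joint): Angle (rad) of the red cam lever, a paddle along rig x -28..110 mm, 6 thick, 34 tall, hinged below (axis along x at rig y 22, z 44 mm). 0 = upright beside the leg's +y flank (shut, a hard stop): it then fills y 12..18, z 44..78, and leg and lever together y -9..18, 27 mm to squeeze. Grows leaning out to +y; starts 0.5 to 0.7 (upper edge at y up to 42); stays where left (0.06 N m friction).
- lever_edge (a point): Outer end of the lever's upper edge (rig x 110 mm), in the middle of its thickness; moves with the lever.
- lantern: Storm lantern of dark metal and glass, 100 mm across, 205 high with its bail; origin under its centre. Leave alone.
- snail: Ceramic snail figure, 110 x 46 x 72 mm; origin under its centre. Leave alone.
- saucer: Terracotta-coloured plastic plant saucer, 140 mm across, 22 high; origin under its centre. Leave alone.
- spout_cap: Yellow plastic watering-spout cap, 40 mm across, 42 high; origin under its centre. Leave alone.

How it is judged (in metres and radians):
On the way, in this order (a step that is already met when the one before it is completed fails the run):
1. the turnbutton is turned across the tube (value of joint turnbutton below 0.15 rad), for 0.2 s.
2. the leg is drawn out to the pointer and held there, the lever still open (x of leg_index in the frame of pointer_tip between -0.006 and 0.006 m and value of joint lever above 0.4 rad and contact force between the fingers and leg above 2 N), for 0.2 s.
3. the lever is shut with the leg still held at the pointer (x of leg_index in the frame of pointer_tip between -0.006 and 0.006 m and value of joint lever below 0.12 rad and contact force between the fingers and leg above 2 N), for 0.2 s.
At the end, for the whole second after the job is handed in: The robot is still holding: fingers press on the leg with more than 2 N, the leg's white line is within 6 mm of the green pointer along the slide and at rest, the lever is shut to within 0.12 rad and the turnbutton is across the tube to within 0.15 rad (all of step 3 and value of joint turnbutton below 0.15 rad and linear speed of leg below 0.01 m/s); the arm keeps its last pose, push and grip.
It fails at once if the lever was moved towards shut (below 0.35 rad) while the leg was more than 12 mm off the pointer (value of joint lever below 0.35 rad and not (x of leg_index in the frame of pointer_tip between -0.012 and 0.012 m)).
It fails at once if the green pointer was shifted more than 6 mm (distance of pointer_tip from where it was at the start of the episode above 0.006 m).
It fails at once if the lantern, snail, saucer or spout cap was disturbed (moved more than 20 mm or tipped) (distance of any of lantern, snail, saucer, spout_cap from where it was at the start of the episode above 0.02 m or angle between any of lantern, snail, saucer, spout_cap's own z axis and vertical above 0.3 rad).
It also fails if it takes over 45 s, if anything falls off the work surface, if the arm or the gripper's body presses on something with over 40 N, if the wrist force passes 120 N, or if a joint passes its speed limit or range.

### The arm

A 7-joint arm with a two-finger parallel gripper is mounted at the origin on the work surface. World frame = base frame: x ahead of the robot, y to its left, z up, the work surface at z = 0. Lengths are in mm, angles in rad, forces in N, time in s.
With the tool pointing down it reaches from about 400 to 925 mm from the base axis. Payload 4.1 kg.
Tool frame: the origin (TCP) lies at the very end of the fingers, on their centre line; the grasp point (between the pads) lies 19 mm behind it; z points along the fingers, y is the line along which they close (so a half turn about z gives the same grasp; the last joint's range is limited). The gripper opens to 85 mm and grips with 20 to 120 N. Pads are 22 mm wide; open, the fingers measure 114 mm over their backs; the gripper's body (76 mm by 85 mm) begins 54 mm behind the grasp point. The pads swing forward as they close: fully open they stand 13 mm farther back than shut.
Start: joints at [1.05, 0.398, 0.045, 1.537, -0.019, 1.207, -0.051], TCP at [266.153, -593.053, 193.547] pointing down, gripper open.
Joint ranges: [-2.82, 2.82], [-0.49, 2.23], [-1.37, 1.46], [0, 2.46], [-1.36, 4.5], [0.23, 2], [-2.94, 2.94]. Speed limits (rad/s): [2.57, 2.57, 3.14, 3.14, 3.14, 3.14, 3.14].

### API

Orientations are given as a unit quaternion [w, x, y, z].
In Python, from bench import monitor, camera, ctrl gives the robot as it stands. The module is installed in compiled form; this text tells all that it offers.
- The arm moves only by the tool arm_command, never from a script. Its argument "targets" is a list that holds one entry, the list of rows, each a list of 7 numbers: the shift along the world's x, y, z in units of 80 cm (1.0 is 80 cm), then the turn, a rotation vector about the world's x, y, z in units of 1.5 rad (1.0 is 1.5 rad), then the opening, from -1 (shut) to 1 (fully open). A call has 1 to 10 rows; each row is the pose to reach, as a shift and turn from the pose commanded when the call began; what a row does not reach only later rows make up. A row lasts 1/12 s, in which the tool goes at most 41.7 mm and 7.16 degrees, less where a joint would pass 70% of its speed; a pose out of reach is approached as far as the arm can. A call with a number of a shift or a turn outside -1 to 1 is refused whole. A call with a gripper value outside its range is refused whole. The fingers move at their own pace and stop on an object; "newtons" is the grip in N (left out, the last holds). Time passes only in rows, so rows that repeat a pose let the fingers close. It gives the time, the measured TCP pose, the force, the opening and the grip force at its end, in the units of the state.
- monitor.read_state(): the state, without advancing time (a new reading comes with each control period).
- camera(name): name is "scene" or "top"; returns a dict with "img" (480x640x3 uint8, blue, green, red), "z_map" (480x640 float32, mm along the optical axis (not along the pixel's ray), 0 where there is no reading), "K" (3x3 intrinsics, pixels), "k1" (the pictures are not rectified: a ray, as slopes to the right and down, at radius r is drawn at 1 + k1 r^2 times it, then the intrinsics apply), "R" (3x3) and "t" (3): a world point X has camera coordinates R X + t. Camera axes: x right, y down, z forward; pixel columns grow to the right and rows downward; lengths in mm; the calibration is good to about 2 mm. A picture is of the moment at which its call begins.
- ctrl.close_job(): hands the job in; it is judged then, once.
The state is a dict: "clock": time; "joint_positions": joint angles; "joint_vel": joint speeds; "joint_torque": joint torques, N m; "tcp_pos": TCP position; "eef_rot": TCP orientation; "force": force on the tool from outside, world axes, zero at the start; "moment": the same for the moment, N m; "finger_gap": finger opening in mm; "grasp_force": force on a finger pad.
Only numpy, scipy, OpenCV 4.12 (cv2) and the standard library are available. Lean on these libraries where they do the work, as an engineer would, in place of code of your own. Each camera call takes 0.05 s, during which the arm holds its last target. There are 200 camera calls.

## Working session

There is one attempt and no reset: what is moved stays moved. The work goes in short steps, Python scripts to look and compute and a tool call to move; the robot and the scene stay as the last step left them, time stands still between calls to the robot, and variables do not carry over. Pictures are saved under pics/ and viewed, at most 10 in all, crops included, and the job is handed in when it is done.

Besides the shell and the picture viewer there is one more tool, called after ">>>" as name([rows], argument=value, ...), one row to a line, values as JSON. arm_command: Moves the arm, as the interface text tells. Its arguments: {"type":"object","properties":{"targets":{"type":"array"},"newtons":{"type":"number"}},"required":["targets"]}

```bash
mkdir -p pics
python3 - <<'E'
from bench import monitor, camera
import cv2,numpy as np
for n in ("scene","top"):
    c=camera(n); cv2.imwrite(f"pics/{n}0.png",c["img"]); np.savez(f"{n}0.npz",**c)
    print(n,c["K"].tolist(),c["k1"],np.round(c["R"],3).tolist(),c["t"])
s=monitor.read_state(); print({k:np.round(v,3).tolist() for k,v in s.items()})
E
```

```text
scene [[467.7841172215454, 0.0, 327.1877097883915], [0.0, 467.7841172215454, 236.48143583154553], [0.0, 0.0, 1.0]] 0.004613184502453448 [[-0.778, 0.629, -0.005], [0.457, 0.559, -0.692], [-0.432, -0.541, -0.722]] [ 373.84154254 -172.48903494 1437.27455421]
top [[463.7105595677467, 0.0, 314.2051583209476], [0.0, 463.7105595677467, 235.83797643769077], [0.0, 0.0, 1.0]] -0.11443515750709285 [[0.014, -1.0, 0.014], [-0.991, -0.016, -0.13], [0.13, -0.012, -0.991]] [ -23.08731629  496.50419894 1246.13801215]
{'clock': 0.1, 'joint_positions': [1.05, 0.399, 0.045, 1.538, -0.019, 1.207, -0.051], 'joint_vel': [0.0, -0.002, 0.0, -0.004, 0.0, 0.001, -0.0], 'joint_torque': [0.005, -47.626, 1.37, -25.495, 0.012, 0.005, 0.0], 'tcp_pos': [265.853, -592.442, 192.567], 'eef_rot': [-0.001, 0.978, 0.209, -0.0], 'force': [-0.392, -0.992, -0.283], 'moment': [0.026, -0.051, -0.02], 'grasp_force': 0.0, 'finger_gap': 85.554}
```

View pics/scene0.png

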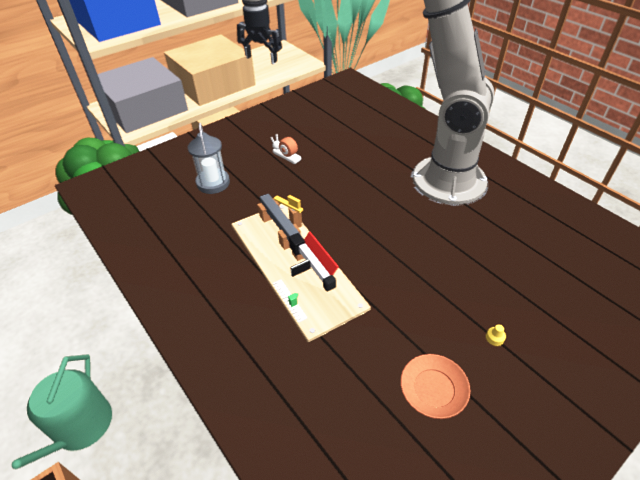

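View pics/top0.png

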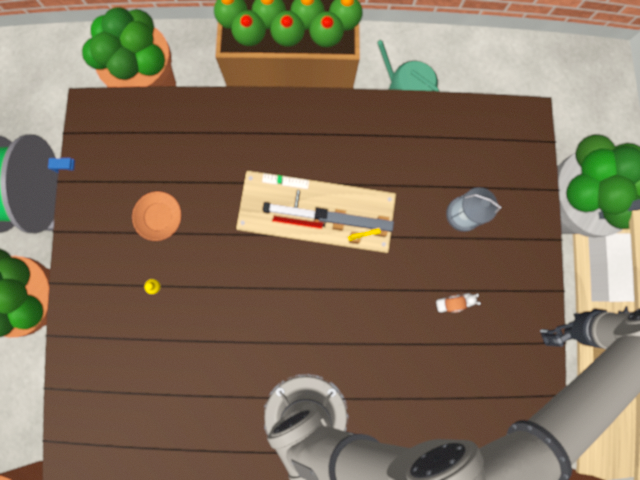

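The scene view shows the board mid-bench with the button at about (290,203), lever at (320,252) and pointer at (293,299). In the top view the board spans (237..395, 172..252), the mouth is near (322,213), and rig x points left (world +y). The lantern is at (468,210) and the snail at (458,303), both clear of the board.

```bash
cat > h.py <<'E'
import cv2,numpy as np
def rays(c,uv):
    p=cv2.undistortPoints(np.asarray(uv,float).reshape(-1,1,2),c["K"],np.array([float(c["k1"]),0,0,0])).reshape(-1,2)
    return np.c_[p,np.ones(len(p))]
def cloud(c):
    v,u=np.mgrid[:480,:640]; r=rays(c,np.c_[u.ravel(),v.ravel()])
    return ((r*c["z_map"].reshape(-1,1)-c["t"])@c["R"]).reshape(480,640,3)
def plane(c,uv,z):
    d=rays(c,uv)@c["R"]; o=-c["R"].T@c["t"]
    return o+d*((z-o[2])/d[:,2])[:,None]
def proj(c,X):
    x=np.asarray(X,float)@c["R"].T+c["t"]; s=x[:,:2]/x[:,2:]; s=s*(1+c["k1"]*(s**2).sum(1,keepdims=True))
    return s@c["K"][:2,:2].T+c["K"][:2,2]
E
python3 - <<'E'
from h import *
for n in ("top","scene"):
    c=dict(np.load(n+"0.npz")); P=cloud(c); hsv=cv2.cvtColor(c["img"],cv2.COLOR_BGR2HSV)
    roi=np.hypot(P[...,0]-550,P[...,1])<380
    print(n,"roi z med",np.median(P[roi][:,2]))
    # board: light wood
    m=roi&(hsv[...,2]>150)&(hsv[...,1]<150)&(hsv[...,1]>30)&(hsv[...,0]<30)&(abs(P[...,2]-15)<8)
    m=cv2.morphologyEx(m.astype(np.uint8),cv2.MORPH_OPEN,np.ones((3,3)))
    v,u=np.nonzero(m); X=plane(c,np.c_[u,v],15)
    print("board z",np.median(P[v,u,2]),len(u))
    r=cv2.minAreaRect(X[:,:2].astype(np.float32)); print(r)
    print(cv2.boxPoints(r).round(1).tolist())
    H=hsv
    for nm,k in dict(yel=(H[...,0]>22)&(H[...,0]<33)&(H[...,1]>180)&(H[...,2]>120),green=(H[...,0]>45)&(H[...,0]<80)&(H[...,1]>120),red=((H[...,0]<5)|(H[...,0]>175))&(H[...,1]>180)).items():
        k=k&roi; v,u=np.nonzero(k); Q=P[k]
        print(nm,len(u),u.min(),u.max(),v.min(),v.max(),Q.mean(0).round(1),Q.min(0).round(1),Q.max(0).round(1))
a=cv2.resize(cv2.imread("pics/top0.png")[165:260,230:400],None,fx=4.5,fy=4.5,interpolation=cv2.INTER_CUBIC); cv2.imwrite("pics/topc.png",a)
E
```

```text
top roi z med 1.0475810039600797
board z 15.42666758824491 6080
((571.6101684570312, -19.864089965820312), (428.1826477050781, 171.27708435058594), 82.31665802001953)
[[458.1000061035156, -220.60000610351562], [627.9000244140625, -243.5], [685.0999755859375, 180.89999389648438], [515.4000244140625, 203.8000030517578]]
yel 166 155 380 229 291 [ 491.9 -141.5  123. ] [ 330.7 -190.5   19.5] [5.1080e+02 4.0000e-01 1.3002e+03]
green 94 0 627 0 332 [423.3  24.2 940.8] [330.7   0.4  45.1] [ 663.8   87.4 1300.2]
red 199 274 322 22 227 [524.9  26.9  94.7] [330.7 -35.8  58.5] [ 542.7   93.8 1300.2]
scene roi z med 1.3916961530958227
board z 15.841356457693772 5038
((589.157958984375, 70.11515808105469), (619.6402587890625, 179.5886688232422), 88.67591857910156)
[[492.20001220703125, -237.5], [671.7999877929688, -241.6999969482422], [686.0999755859375, 377.79998779296875], [506.5, 381.8999938964844]]Traceback (most recent call last):
  File "<stdin>", line 16, in <module>
    return umr_minimum(a, axis, None, out, keepdims, initial, where)
ValueError: zero-size array to reduction operation minimum which has no identity
```

```bash
cat >> h.py <<'E'
YAW=np.radians(82.32); EX=np.array([np.cos(YAW),np.sin(YAW),0]); EY=np.array([-EX[1],EX[0],0]); O=np.array([552.4,-12.2,0])
def rig(P): return (P-O)@np.c_[EX,EY,[0,0,1]]
def world(r): return O+np.asarray(r,float)@np.array([EX,EY,[0,0,1]])
def feats(c):
    P=rig(cloud(c)); H=cv2.cvtColor(c["img"],cv2.COLOR_BGR2HSV); h,s,v=H[...,0],H[...,1],H[...,2]
    roi=(abs(P[...,0])<240)&(P[...,1]>-115)&(P[...,1]<75)&(P[...,2]>3)&(P[...,2]<140)&(c["z_map"]>0)
    ms=dict(yel=(h>20)&(h<35)&(s>170)&(v>100),green=(h>45)&(h<85)&(s>110),red=((h<6)|(h>174))&(s>170),dark=(v<70))
    return P,roi,{k:m&roi for k,m in ms.items()}
E
python3 - <<'E'
from h import *
for n in ("top","scene"):
    c=dict(np.load(n+"0.npz")); P,roi,M=feats(c); v=cv2.cvtColor(c["img"],cv2.COLOR_BGR2HSV)
    m=roi&(P[...,2]<22)&(v[...,2]>150)&(v[...,1]>20)
    print(n,"board",np.percentile(P[m],[0.5,50,99.5],axis=0).round(1).tolist())
    for k,m in M.items():
        Q=P[m]; print(k,len(Q),np.percentile(Q,[3,50,97],axis=0).round(1).tolist())
    Q=P[M["yel"]]; t=Q[Q[:,2]>74]
    q=t[:,:2]-t[:,:2].mean(0); w=np.linalg.svd(q,full_matrices=False)[2][0]; print("yel axis",w, np.degrees(np.arctan2(w[1],w[0])),t[:,:2].mean(0), "fin",Q[Q[:,2]>95].mean(0))
a=cv2.resize(cv2.imread("pics/top0.png")[165:260,230:400],None,fx=4.5,fy=4.5,interpolation=cv2.INTER_CUBIC); cv2.imwrite("pics/topc.png",a)
b=cv2.resize(cv2.imread("pics/scene0.png")[185:345,225:375],None,fx=3.7,fy=3.7,interpolation=cv2.INTER_CUBIC); cv2.imwrite("pics/scenec.png",b)
E
```

```text
top board [[-217.4, -105.4, 4.1], [4.0, -36.0, 15.4], [207.8, 64.8, 21.5]]
yel 176 [[-180.2, 19.9, 61.7], [-135.9, 39.6, 87.7], [-102.9, 56.0, 116.7]]
green 29 [[103.2, -96.9, 44.7], [108.0, -86.1, 49.1], [112.6, -77.2, 55.4]]
red 217 [[-23.4, 21.5, 60.0], [36.4, 28.7, 70.7], [100.2, 35.5, 78.8]]
dark 124 [[-32.8, -29.9, 3.7], [-13.7, -0.3, 79.9], [171.7, 20.1, 85.4]]
yel axis [0.91550147 0.40231464] 23.722957586612683 [-137.56907363   38.89971727] fin [-120.15976742   45.61692481  111.71988357]
scene board [[-217.0, -101.5, 5.9], [72.4, -38.7, 15.8], [207.7, 66.4, 20.4]]
yel 52 [[-137.2, 34.7, 83.8], [-119.9, 43.0, 101.3], [-101.4, 55.1, 114.2]]
green 79 [[103.8, -93.6, 28.5], [113.8, -86.1, 45.5], [117.0, -76.6, 52.2]]
red 489 [[-23.3, 21.7, 56.3], [43.0, 30.6, 67.8], [103.6, 40.3, 78.1]]
dark 604 [[-174.3, -66.4, 4.4], [-3.4, -10.5, 68.7], [138.8, 9.2, 83.7]]
yel axis [0.89942155 0.43708223] 25.917863619833184 [-119.58295293   43.62136939] fin [-119.2270102    43.78885184  104.71723425]
```

View pics/topc.png

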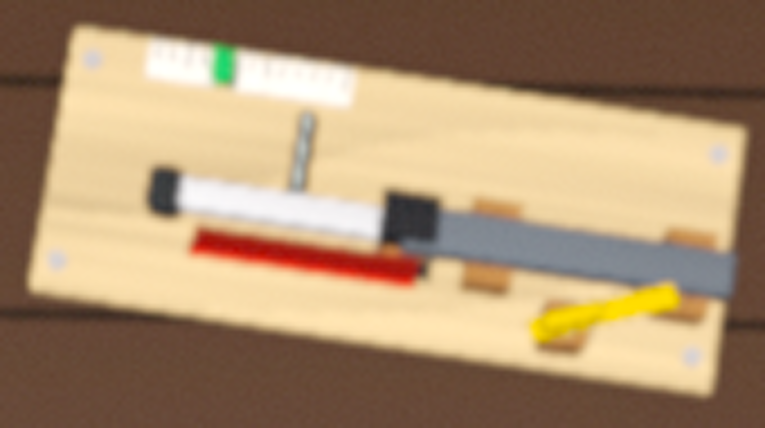

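View pics/scenec.png

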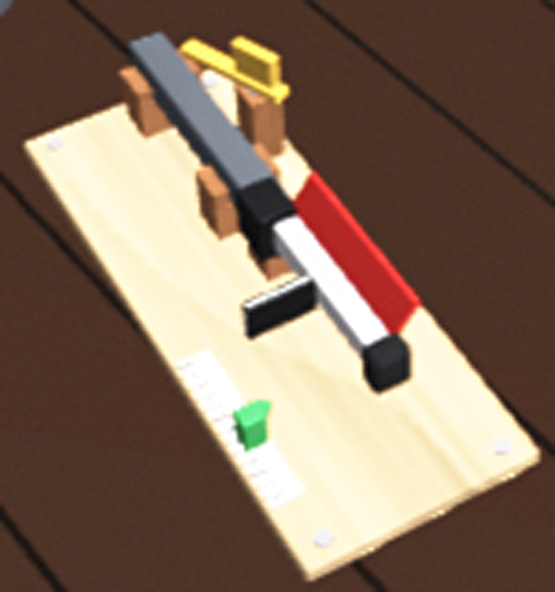

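The button's long arm points to rig −x, −y (joint about 1.14 rad), with the fin centred where expected. The lever leans out. In the top crop the green pointer is at (224,65) and the lug end at (308,113).

Run:
```python
from h import *
c=dict(np.load("top0.npz"));s=dict(np.load("scene0.npz"))
P,roi,M=feats(c); v,u=np.nonzero(M["green"]); uv=np.c_[u,v].mean(0)
for z in(40,46): print("top green x,y at z",z,rig(plane(c,[uv],z))[0].round(1))
print("lug end top",rig(plane(c,[[230+308/4.5,165+113/4.5]],72)).round(1), "lug root",rig(plane(c,[[230+297/4.5,165+188/4.5]],72)).round(1))
# scene: predicted leg_index px, and pointer tip
print("pred leg_index scene px",proj(s,[world([52,-60,72])]).round(1),"seen",225+246/3.7,185+303/3.7)
print("tip scene",[rig(plane(s,[[225+270/3.7,185+404/3.7]],z))[0].round(1).tolist() for z in(40,45,50)])
p=cloud(c); q=rig(p); 
tip=P[M["green"]]; print("green z top",np.sort(tip[:,2])[-5:].round(1))
print("lever angle from red top edge y",np.percentile(P[M["red"]][:,1],[90,97]))
print("fin world",world([-120,44,0]).round(1),"leg x=24,y=6",world([24,6,0]).round(1))
H=cv2.cvtColor(c["img"],cv2.COLOR_BGR2HSV)
for nm,(x0,x1,y0,y1) in dict(lantern=(445,505,185,235),snail=(434,482,290,316)).items():
    r=p[y0:y1,x0:x1].reshape(-1,3); r=r[r[:,2]>15]; print(nm,np.percentile(r,[2,50,98],axis=0).round(0).tolist())
```

```text
top green x,y at z 40 [108.9 -89.1  40. ]
top green x,y at z 46 [108.3 -87.6  46. ]
lug end top [[ 49.7 -57.3  72. ]] lug root [[ 49.2 -10.9  72. ]]
pred leg_index scene px [[289.8 269.5]] seen 291.48648648648646 266.8918918918919
tip scene [[103.5, -68.1, 40.0], [106.9, -69.6, 45.0], [110.3, -71.2, 50.0]]
green z top [50.5 51.5 51.8 55.3 55.9]
lever angle from red top edge y [34.37483327 35.45403163]
fin world [ 492.8 -125.2    0. ] leg x=24,y=6 [549.7  12.4   0. ]
lantern [[525.0, -479.0, 18.0], [561.0, -426.0, 145.0], [612.0, -396.0, 201.0]]
snail [[298.0, -461.0, 15.0], [319.0, -401.0, 58.0], [339.0, -362.0, 76.0]]
```

>>> arm_command([
  [[0.283, 0.585, 0, 0, 0, 0.966, 1], [0.283, 0.585, 0, 0, 0, 0.966, 1], [0.283, 0.585, 0, 0, 0, 0.966, 1], [0.283, 0.585, 0, 0, 0, 0.966, 1], [0.283, 0.585, 0, 0, 0, 0.966, 1], [0.283, 0.585, 0, 0, 0, 0.966, 1], [0.283, 0.585, 0, 0, 0, 0.966, 1], [0.283, 0.585, 0, 0, 0, 0.966, 1], [0.283, 0.585, 0, 0, 0, 0.966, 1], [0.283, 0.585, 0, 0, 0, 0.966, 1]],
], newtons=40)

```text
clock: 0.93
tcp_pos: [447.7, -216.0, 193.4]
eef_rot: [-0.0, 0.668, 0.744, -0.0]
force: [1.4, 0.1, 0.1]
finger_gap: 85.4
grasp_force: 0.0
```

>>> arm_command([
  [[0.0565, 0.114, 0, 0, 0, 0.128, 1], [0.0565, 0.114, 0, 0, 0, 0.128, 1], [0.0565, 0.114, 0, 0, 0, 0.128, 1], [0.0565, 0.114, 0, 0, 0, 0.128, 1]],
])

```text
clock: 1.27
tcp_pos: [494.8, -120.4, 193.6]
eef_rot: [-0.0, 0.592, 0.806, 0.002]
force: [0.0, 0.2, -0.4]
finger_gap: 85.0
grasp_force: 0.0
```

Run:
```python
from h import *
from bench import monitor, camera
s=monitor.read_state(); print(s["tcp_pos"],s["eef_rot"],rig(np.array(s["tcp_pos"])),np.round(s["joint_positions"],2))
c=camera("scene"); cv2.imwrite("pics/s1.png",cv2.resize(c["img"][120:280,220:380],None,fx=3.7,fy=3.7,interpolation=cv2.INTER_CUBIC))
```

```text
[ 494.80407993 -120.35473196  193.62321065] [-2.83347001e-04  5.92320718e-01  8.05700709e-01  1.56649429e-03] [-114.88170788   42.62545306  193.62321065] [ 0.57  0.17 -0.46  1.86  0.08  1.14  0.38]
```

View pics/s1.png

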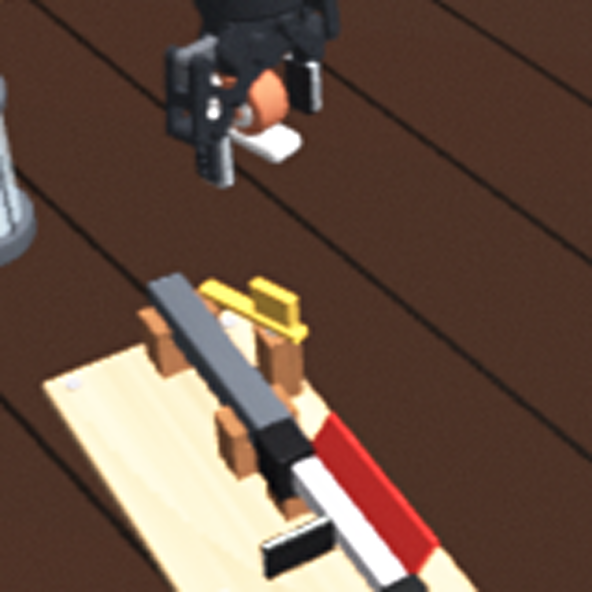

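The gripper is open above and slightly rig +x of the fin, which sits at crop (275,300). The finger pair straddles the fin's thickness.

>>> arm_command([
  [[-0.0025, -0.006, -0.04, 0, 0, 0, 1], [-0.0025, -0.006, -0.09, 0, 0, 0, 1], [-0.0025, -0.006, -0.127, 0, 0, 0, 1], [-0.0025, -0.006, -0.127, 0, 0, 0, 1], [-0.0025, -0.006, -0.127, 0, 0, 0, -1], [-0.0025, -0.006, -0.127, 0, 0, 0, -1], [-0.0025, -0.006, -0.127, 0, 0, 0, -1], [-0.0025, -0.006, -0.127, 0, 0, 0, -1], [-0.0025, -0.006, -0.127, 0, 0, 0, -1], [-0.0025, -0.006, -0.127, 0, 0, 0, -1]],
])

```text
clock: 2.15
tcp_pos: [491.5, -131.8, 93.0]
eef_rot: [0.001, 0.596, 0.803, 0.0]
force: [-0.5, -0.4, 0.6]
finger_gap: 12.3
grasp_force: 0.0
```

>>> arm_command([
  [[0.0015, 0.008, 0, 0, 0, 0, -0.4], [0.0015, 0.008, 0, 0, 0, 0, -0.4], [0.0015, 0.008, 0, 0, 0, 0, -0.4], [0.0015, 0.008, 0, 0, 0, 0, -0.4]],
])

```text
clock: 2.48
tcp_pos: [492.0, -125.0, 92.0]
eef_rot: [0.0, 0.596, 0.803, 0.0]
force: [0.7, -0.2, 0.2]
finger_gap: 25.5
grasp_force: 0.0
```

Run:
```python
from h import *
from bench import monitor, camera
P,roi,M=feats(camera("top"))
s=monitor.read_state(); print(s["tcp_pos"],s["eef_rot"],rig(np.array(s["tcp_pos"])),np.round(s["joint_positions"],2))
```

```text
[ 491.92304484 -125.10157524   91.8865996 ] [-3.95787525e-05  5.96196586e-01  8.02838482e-01 -3.81390223e-05] [-119.97099382   44.84627565   91.8865996 ] [ 0.55  0.28 -0.44  1.97  0.15  0.92  0.32]
```

>>> arm_command([
  [[0, 0, 0, 0, 0, 0, -1], [0, 0, 0, 0, 0, 0, -1], [0, 0, 0, 0, 0, 0, -1], [0, 0, 0, 0, 0, 0, -1], [0, 0, 0, 0, 0, 0.08, -1], [0, 0, 0, 0, 0, 0.16, -1], [0, 0, 0, 0, 0, 0.24, -1], [0, 0, 0, 0, 0, 0.32, -1], [0, 0, 0, 0, 0, 0.4, -1], [0, 0, 0, 0, 0, 0.48, -1]],
])

```text
clock: 3.37
tcp_pos: [492.0, -125.3, 92.0]
eef_rot: [0.0, 0.272, 0.962, 0.0]
force: [-0.3, -0.1, -0.1]
finger_gap: -0.1
grasp_force: 0.0
```

>>> arm_command([
  [[0, 0, 0, 0, 0, 0.08, -1], [0, 0, 0, 0, 0, 0.16, -1], [0, 0, 0, 0, 0, 0.23, -1], [0, 0, 0, 0, 0, 0.28, -1], [0, 0, 0, 0, 0, 0.28, -1], [0, 0, 0, 0, 0, 0.28, -1], [0, 0, 0, 0, 0, 0.28, -1]],
])

```text
clock: 3.95
tcp_pos: [492.0, -125.3, 91.9]
eef_rot: [-0.0, 0.07, 0.998, 0.0]
force: [-0.4, -0.1, 0.1]
finger_gap: 0.0
grasp_force: 0.0
```

The fingers closed on nothing, so I'll look.

Run:
```python
from h import *
from bench import monitor, camera
c=camera("scene"); cv2.imwrite("pics/s2.png",cv2.resize(c["img"][140:280,220:380],None,fx=4,fy=4,interpolation=cv2.INTER_CUBIC)); np.savez("s2.npz",**c)
s=monitor.read_state(); print(proj(c,[s["tcp_pos"],world([-120,44,114]),world([-120,44,86])]))
```

```text
[[293.61075663 205.37011528]
 [292.88650574 199.18329129]
 [293.50618086 207.16744151]]
```

View pics/s2.png

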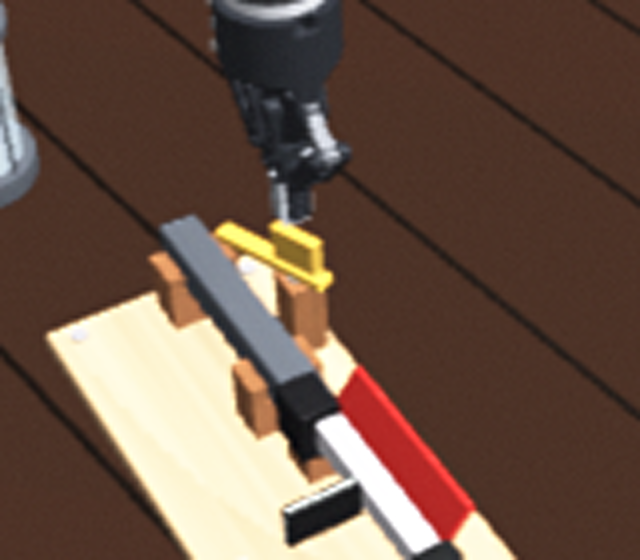

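Run:
```python
from h import *
from bench import monitor, camera
s=monitor.read_state(); print(s["tcp_pos"],s["finger_gap"])
c=dict(np.load("s2.npz")); P=cloud(c)
for v in range(180,204,2): print(v,[P[v,u].round(0).tolist() for u in (291,294,297)])
c=camera("top"); P=cloud(c); np.savez("t2.npz",**c); uv=proj(c,[s["tcp_pos"]])[0]; print(uv)
cv2.imwrite("pics/t2.png",cv2.resize(c["img"][170:290,320:440],None,fx=5,fy=5,interpolation=cv2.INTER_CUBIC))
```

```text
[ 491.99779517 -125.244254     91.94464914] -0.09623187100174578
180 [[502.0, -113.0, 190.0], [490.0, -117.0, 181.0], [512.0, -71.0, 222.0]]
182 [[502.0, -113.0, 184.0], [510.0, -89.0, 203.0], [509.0, -76.0, 211.0]]
184 [[502.0, -115.0, 176.0], [508.0, -92.0, 194.0], [509.0, -78.0, 204.0]]
186 [[499.0, -120.0, 165.0], [507.0, -94.0, 186.0], [499.0, -93.0, 183.0]]
188 [[498.0, -123.0, 156.0], [495.0, -113.0, 161.0], [487.0, -112.0, 157.0]]
190 [[500.0, -120.0, 153.0], [495.0, -113.0, 155.0], [487.0, -112.0, 151.0]]
192 [[499.0, -122.0, 144.0], [496.0, -113.0, 149.0], [486.0, -114.0, 142.0]]
194 [[502.0, -117.0, 142.0], [495.0, -115.0, 140.0], [484.0, -117.0, 133.0]]
196 [[500.0, -122.0, 131.0], [413.0, -240.0, 2.0], [404.0, -237.0, -0.0]]
198 [[496.0, -129.0, 117.0], [489.0, -126.0, 116.0], [411.0, -229.0, 1.0]]
200 [[495.0, -130.0, 109.0], [492.0, -122.0, 113.0], [486.0, -117.0, 113.0]]
202 [[495.0, -132.0, 101.0], [493.0, -121.0, 108.0], [489.0, -113.0, 111.0]]
[356.12848254 235.38169191]
```

View pics/t2.png

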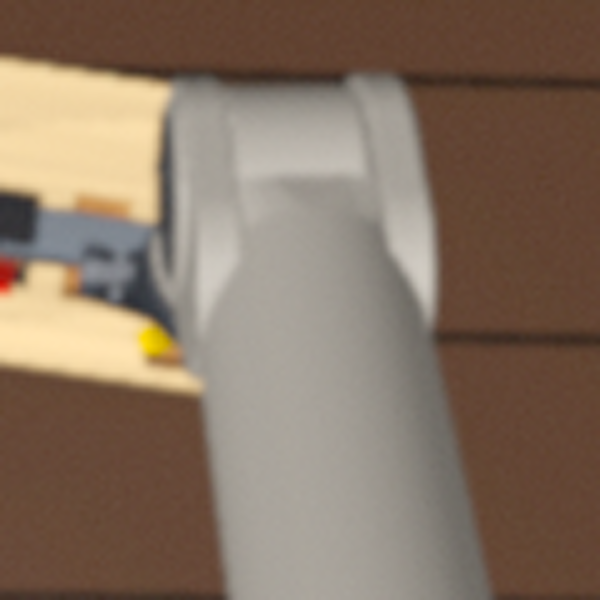

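Depth puts the closed fingertips at z of about 131–135 mm, while the state reports a TCP of z = 92. So the fingers really end about 40 mm higher than reported, and they closed in the air above the fin. I'll turn back, open, and lower by that amount.

>>> arm_command([
  [[0, 0, 0, 0, 0, -0.08, 1], [0, 0, 0, 0, 0, -0.16, 1], [0, 0, 0, 0, 0, -0.24, 1], [0, 0, 0, 0, 0, -0.32, 1], [0, 0, 0, 0, 0, -0.4, 1], [0, 0, 0, 0, 0, -0.48, 1], [0, 0, 0, 0, 0, -0.56, 1], [0, 0, 0, 0, 0, -0.64, 1], [0, 0, 0, 0, 0, -0.72, 1], [0, 0, 0, 0, 0, -0.76, 1]],
])

```text
clock: 4.88
tcp_pos: [492.0, -125.1, 92.0]
eef_rot: [0.0, 0.599, 0.801, -0.0]
force: [0.3, -0.1, -0.5]
finger_gap: 85.4
grasp_force: 0.0
```

>>> arm_command([
  [[0, 0, -0.02, 0, 0, 0, 1], [0, 0, -0.035, 0, 0, 0, 1], [0, 0, -0.035, 0, 0, 0, 1], [0, 0, -0.035, 0, 0, 0, 1]],
])

```text
clock: 5.22
tcp_pos: [491.5, -125.0, 63.6]
eef_rot: [-0.001, 0.596, 0.803, -0.0]
force: [0.7, -0.3, 0.3]
finger_gap: 85.3
grasp_force: 0.0
```

Run:
```python
from h import *
from bench import monitor, camera
c=camera("scene"); np.savez("s3.npz",**c)
s=monitor.read_state(); print(s["tcp_pos"],s["eef_rot"],s["finger_gap"],s["force"])
P=cloud(c); R=rig(P); m=(abs(R[...,0]+120)<75)&(abs(R[...,1]-44)<75)&(R[...,2]>78)&(R[...,2]<190)&(c["img"].max(2)-c["img"].min(2)<60)
m&=~((abs(R[...,1])<20)&(R[...,2]<80))
v,u=np.nonzero(m)
for i in range(v.min(),v.max()+1,3):
    k=v==i
    if k.any(): print(i,u[k].min(),u[k].max(),R[i,u[k].min()].round(0),R[i,u[k].max()].round(0))
cv2.imwrite("pics/s3.png",cv2.resize(c["img"][140:260,230:370],None,fx=5,fy=5,interpolation=cv2.INTER_CUBIC))
```

```text
[ 492.22775829 -125.05300802   64.2445309 ] [1.11128734e-04 5.96313505e-01 8.02751628e-01 1.23453662e-04] 85.5058447111656 [ 0.59314554 -0.32805362  0.0933034 ]
164 306 312 [-146.  101.  187.] [-137.  113.  188.]
167 304 312 [-150.   97.  177.] [-137.  113.  179.]
170 304 313 [-148.   95.  170.] [-137.  115.  168.]
173 303 309 [-116.   75.  190.] [-140.  105.  161.]
176 297 309 [-114.   57.  189.] [-131.  100.  159.]
179 296 308 [-112.   53.  182.] [-138.  100.  144.]
182 281 308 [-121.   16.  183.] [-138.  100.  134.]
185 282 308 [-117.   16.  176.] [-137.   99.  125.]
188 281 308 [-105.    7.  179.] [-132.   96.  120.]
191 270 289 [-102.  -23.  185.] [-94.  23. 170.]
194 270 286 [-101.  -25.  177.] [-91.  13. 168.]
197 270 285 [-99. -26. 169.] [-91.   9. 160.]
200 274 285 [-90. -21. 164.] [-93.   9. 148.]
203 278 285 [-102.   -6.  138.] [-90.   8. 141.]
206 278 286 [-103.   -6.  127.] [-91.  10. 129.]
209 276 292 [-144.    4.   80.] [-122.   40.   80.]
212 272 272 [-136.  -11.   83.] [-136.  -11.   83.]
218 285 285 [-101.    8.   80.] [-101.    8.   80.]
221 288 289 [-87.  10.  80.] [-85.  12.  81.]
224 282 282 [-85.  -9.  80.] [-85.  -9.  80.]
230 295 295 [-49.   9.  80.] [-49.   9.  80.]
```

View pics/s3.png

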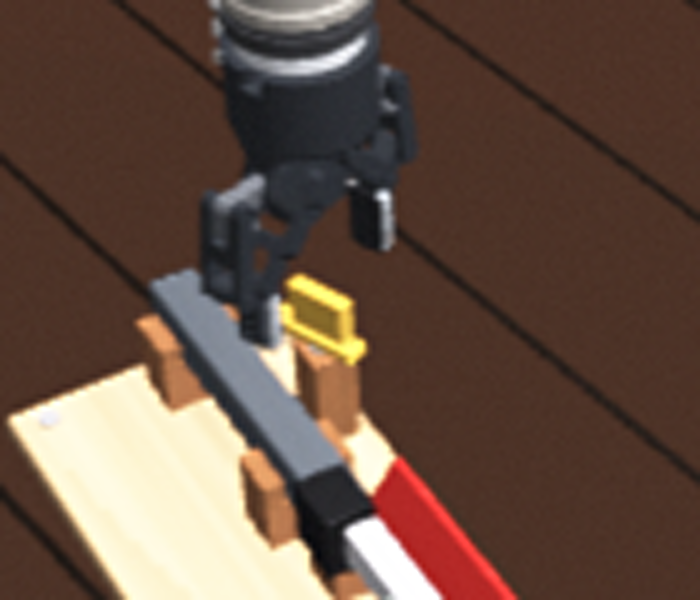

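The fingers straddle the fin and are centred on it, with open tips at z of about 119 mm. I'll lower another 15 mm and close.

>>> arm_command([
  [[0, 0, -0.018, 0, 0, 0, 1], [0, 0, -0.018, 0, 0, 0, 1], [0, 0, -0.018, 0, 0, 0, -1], [0, 0, -0.018, 0, 0, 0, -1], [0, 0, -0.018, 0, 0, 0, -1], [0, 0, -0.018, 0, 0, 0, -1], [0, 0, -0.018, 0, 0, 0, -1], [0, 0, -0.018, 0, 0, 0, -1], [0, 0, -0.018, 0, 0, 0, -1]],
])

```text
clock: 6.02
tcp_pos: [489.8, -126.0, 49.7]
eef_rot: [-0.001, 0.597, 0.803, -0.002]
force: [-5.5, -0.8, 7.7]
finger_gap: 9.2
grasp_force: 41.6
```

>>> arm_command([
  [[0, 0, 0, 0, 0, 0.08, -1], [0, 0, 0, 0, 0, 0.16, -1], [0, 0, 0, 0, 0, 0.24, -1], [0, 0, 0, 0, 0, 0.32, -1], [0, 0, 0, 0, 0, 0.4, -1], [0, 0, 0, 0, 0, 0.48, -1], [0, 0, 0, 0, 0, 0.56, -1], [0, 0, 0, 0, 0, 0.64, -1], [0, 0, 0, 0, 0, 0.71, -1], [0, 0, 0, 0, 0, 0.76, -1]],
])

```text
clock: 6.85
tcp_pos: [489.1, -126.9, 49.7]
eef_rot: [-0.003, 0.067, 0.998, -0.001]
force: [-5.6, -2.7, 7.6]
finger_gap: 9.3
grasp_force: 41.8
```

>>> arm_command([
  [[0, 0, 0, 0, 0, 0, -1], [0, 0, 0, 0, 0, 0, -1], [0, 0, 0, 0, 0, 0, -1]],
])

```text
clock: 7.1
tcp_pos: [489.1, -126.9, 49.7]
eef_rot: [-0.003, 0.069, 0.998, -0.001]
force: [-7.2, -2.3, 8.9]
finger_gap: 9.4
grasp_force: 41.8
```

Run:
```python
from h import *
from bench import monitor, camera
c=camera("scene"); np.savez("s4.npz",**c)
s=monitor.read_state(); print(s["tcp_pos"],s["eef_rot"],s["finger_gap"],s["force"],s["moment"])
P,roi,M=feats(c); Q=P[M["yel"]]; b=Q[Q[:,2]<90]; print(len(Q),np.percentile(b,[2,50,98],axis=0).round(1).tolist())
for lo,hi in((-25,-10),(-10,5),(5,20),(20,40),(40,60)):
    k=b[(b[:,1]>lo)&(b[:,1]<hi)]
    if len(k): print(lo,hi,len(k),k.mean(0).round(1))
```

```text
[ 489.09996378 -126.88984786   49.74968824] [-0.0028437   0.06944693  0.99758063 -0.00138798] 9.371239015150081 [-7.14121739 -2.09520133  8.03593026] [-0.40628226  1.33740469  0.0368834 ]
18 [[-118.2, -15.7, 82.5], [-116.7, 24.7, 82.7], [-115.3, 65.1, 83.0]]
-25 -10 1 [-118.2  -17.4   82.5]
```

The button is gripped and square, with its bar across the tube at x of about −117. Release, lift, and go over to the leg with the closing line along rig y.

>>> arm_command([
  [[0, 0, 0, 0, 0, 0, 1], [0, 0, 0, 0, 0, 0, 1], [0, 0, 0, 0, 0, 0, 1], [0, 0, 0, 0, 0, 0, 1], [0, 0, 0, 0, 0, 0, 1], [0, 0, 0.05, 0, 0, 0, 1], [0, 0, 0.1, 0, 0, 0, 1], [0, 0, 0.125, 0, 0, 0, 1], [0, 0, 0.125, 0, 0, -0.08, 1], [0, 0, 0.125, 0, 0, -0.16, 1]],
])

```text
clock: 7.98
tcp_pos: [493.6, -125.3, 151.5]
eef_rot: [0.002, 0.191, 0.982, -0.0]
force: [-0.0, -0.8, -0.6]
finger_gap: 85.6
grasp_force: 0.0
```

>>> arm_command([
  [[0.01, 0.02, 0, 0, 0, -0.08, 1], [0.02, 0.05, 0, 0, 0, -0.16, 1], [0.03, 0.09, 0, 0, 0, -0.24, 1], [0.04, 0.13, 0, 0, 0, -0.32, 1], [0.069, 0.17, 0, 0, 0, -0.4, 1], [0.069, 0.17, 0, 0, 0, -0.48, 1], [0.069, 0.17, 0, 0, 0, -0.56, 1], [0.069, 0.17, 0, 0, 0, -0.64, 1], [0.069, 0.17, 0, 0, 0, -0.72, 1], [0.069, 0.17, 0, 0, 0, -0.8, 1]],
])

```text
clock: 8.82
tcp_pos: [547.2, 11.2, 149.3]
eef_rot: [-0.0, 0.711, 0.703, 0.0]
force: [0.0, 0.1, 0.7]
finger_gap: 85.4
grasp_force: 0.0
```

>>> arm_command([
  [[0, 0, 0, 0, 0, -0.08, 1], [0, 0, 0, 0, 0, -0.084, 1], [0, 0, 0, 0, 0, -0.084, 1], [0, 0, 0, 0, 0, -0.084, 1]],
])

```text
clock: 9.15
tcp_pos: [547.2, 11.0, 149.5]
eef_rot: [-0.0, 0.752, 0.66, 0.0]
force: [-0.2, 0.2, -0.2]
finger_gap: 85.5
grasp_force: 0.0
```

```bash
cat > chk.py <<'E'
from h import *
from bench import monitor, camera
import sys
c=camera("scene"); np.savez(sys.argv[1]+".npz",**c)
s=monitor.read_state(); q=s["eef_rot"]; print(np.round(s["tcp_pos"],1),"rig",rig(np.array(s["tcp_pos"])).round(1),"yaw_y",np.degrees(2*np.arctan2(q[2],q[1]))-90,s["finger_gap"],np.round(s["force"],1),s["grasp_force"],s["clock"])
P,roi,M=feats(c)
for k in("yel","green","red"):
    Q=P[M[k]]; print(k,len(Q),np.percentile(Q,[3,50,97],axis=0).round(1).tolist())
E
python3 chk.py s5
python3 - <<'E'
from h import *
c=dict(np.load("s5.npz")); R=rig(cloud(c))
m=(abs(R[...,0]-24)<60)&(abs(R[...,1]-6)<75)&(R[...,2]>95)&(R[...,2]<260); v,u=np.nonzero(m)
for i in range(v.min(),v.max()+1,3):
    k=v==i
    if k.any(): print(i,u[k].min(),u[k].max(),R[i,u[k].min()].round(0),R[i,u[k].max()].round(0))
cv2.imwrite("pics/s5.png",cv2.resize(c["img"][150:310,220:380],None,fx=3.7,fy=3.7,interpolation=cv2.INTER_CUBIC))
E
```

```text
[547.2  10.9 149.5] rig [ 22.2   8.2 149.5] yaw_y -7.491054930696009 85.39012850187807 [-1.5  0.1 -0.5] 0.0 9.2
yel 8 [[-122.3, -17.9, 82.7], [-117.9, 62.2, 100.4], [-113.5, 65.5, 109.7]]
green 80 [[104.2, -93.4, 27.5], [112.8, -86.9, 45.9], [116.5, -76.1, 51.5]]
red 491 [[-24.1, 21.9, 55.7], [43.1, 30.6, 68.3], [103.7, 40.6, 78.1]]
179 330 330 [ 11.  76. 258.] [ 11.  76. 258.]
182 323 331 [ 14.  57. 260.] [ 19.  74. 256.]
185 326 337 [ 20.  61. 254.] [ 35.  80. 256.]
188 326 336 [ 33.  53. 258.] [ 34.  78. 248.]
191 321 331 [ 12.  52. 235.] [ 34.  65. 245.]
194 321 330 [ 11.  53. 225.] [ 27.  66. 231.]
197 284 330 [ 13. -39. 260.] [ 29.  65. 223.]
200 275 330 [ 12. -60. 260.] [ 30.  65. 215.]
203 274 328 [ 15. -65. 256.] [ 34.  57. 213.]
206 276 326 [ 21. -64. 252.] [ 32.  53. 204.]
209 278 291 [ 32. -64. 252.] [ 34. -35. 239.]
212 283 292 [ 15. -46. 221.] [ 35. -34. 231.]
215 284 292 [ 19. -46. 215.] [ 34. -34. 221.]
218 286 292 [ 30. -47. 216.] [ 33. -34. 212.]
221 290 290 [ 32. -40. 205.] [ 32. -40. 205.]
```

View pics/s5.png

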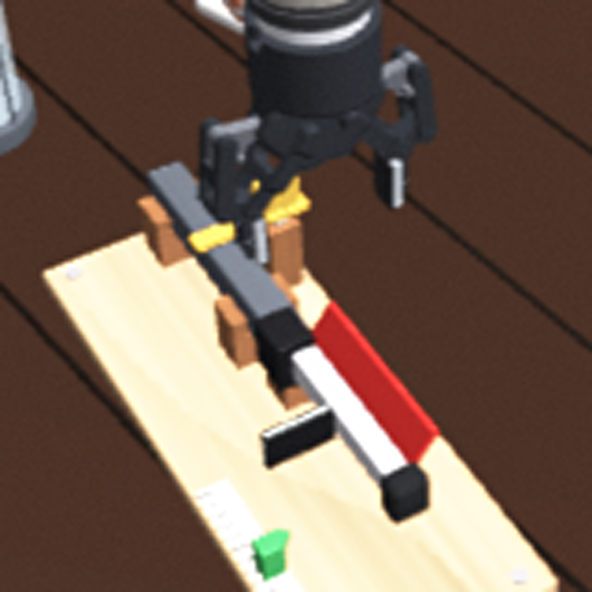

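The button now lies across the tube. The fingers hang between collar and lug (finger x 12..34), inner faces at y −34 and 53, so the lever (y up to 41) fits between them. Descending.

>>> arm_command([
  [[0, 0, -0.045, 0, 0, 0, 1], [0, 0, -0.09, 0, 0, 0, 1], [0, 0, -0.125, 0, 0, 0, 1], [0, 0, -0.15, 0, 0, 0, 1], [0, 0, -0.165, 0, 0, 0, 1], [0, 0, -0.176, 0, 0, 0, 1], [0, 0, -0.176, 0, 0, 0, 1], [0, 0, -0.176, 0, 0, 0, 1]],
])

```text
clock: 9.87
tcp_pos: [547.9, 11.0, 9.3]
eef_rot: [0.0, 0.752, 0.659, 0.0]
force: [0.3, -0.2, 0.3]
finger_gap: 85.5
grasp_force: 0.0
```

```bash
python3 chk.py s6
python3 - <<'E'
from h import *
c=dict(np.load("s6.npz")); R=rig(cloud(c)); v3=c["img"].astype(int)
m=(abs(R[...,0]-24)<40)&(R[...,1]>-70)&(R[...,1]<-25)&(R[...,2]>30)&(R[...,2]<120); v,u=np.nonzero(m)
for i in range(v.min(),v.max()+1,2):
    k=v==i
    if k.any(): print(i,u[k].min(),u[k].max(),R[i,u[k].min()].round(0),R[i,u[k].max()].round(0))
E
```

```text
[548.5  11.    9.9] rig [22.4  7.   9.9] yaw_y -7.602072084594425 85.2576696726263 [ 1.2 -0.7  1.2] 0.0 9.9167
yel 9 [[-125.4, -7.2, 83.1], [-119.8, 29.6, 108.0], [-115.7, 32.0, 113.0]]
green 79 [[102.3, -93.8, 26.0], [113.3, -86.7, 46.8], [116.7, -76.0, 52.6]]
red 445 [[-11.2, 21.3, 56.3], [48.9, 29.9, 67.7], [104.0, 40.0, 77.9]]
241 289 291 [ 11. -37. 120.] [ 12. -32. 118.]
243 289 292 [ 15. -39. 117.] [ 16. -32. 115.]
245 289 291 [ 14. -39. 110.] [ 12. -33. 105.]
247 279 297 [ 14. -65. 117.] [ 33. -28. 114.]
249 280 296 [ 19. -65. 116.] [ 31. -30. 107.]
251 281 294 [ 23. -65. 112.] [ 31. -35. 103.]
253 283 295 [ 32. -64. 113.] [ 32. -34.  96.]
255 287 295 [ 14. -47.  79.] [ 32. -34.  88.]
257 288 295 [ 20. -47.  78.] [ 33. -35.  83.]
259 289 295 [ 23. -47.  73.] [ 33. -36.  77.]
261 291 295 [ 30. -45.  72.] [ 33. -36.  69.]
263 298 302 [ 46. -35.  74.] [ 50. -26.  72.]
265 294 302 [ 44. -45.  71.] [ 55. -28.  71.]
267 290 303 [ 45. -56.  71.] [ 54. -26.  62.]
269 291 303 [ 51. -56.  70.] [ 53. -26.  53.]
271 291 303 [ 51. -57.  64.] [ 52. -26.  45.]
273 291 300 [ 51. -57.  56.] [ 57. -36.  49.]
275 291 296 [ 50. -57.  47.] [ 54. -46.  44.]
```

>>> arm_command([
  [[0.002, 0.015, 0, 0, 0, 0, 1], [0.003, 0.025, 0, 0, 0, 0, 1], [0.005, 0.035, 0, 0, 0, 0, 1], [0.006, 0.045, 0, 0, 0, 0, 1], [0.0075, 0.055, 0, 0, 0, 0, 1], [0.009, 0.065, 0, 0, 0, 0, 1], [0.0104, 0.074, 0, 0, 0, 0, 1], [0.0104, 0.077, 0, 0, 0, 0, 1], [0.0104, 0.077, 0, 0, 0, 0, 1], [0.0104, 0.077, 0, 0, 0, 0, 1]],
])

```text
clock: 10.75
tcp_pos: [556.9, 71.9, 9.8]
eef_rot: [0.001, 0.753, 0.658, 0.001]
force: [1.6, -4.7, 1.9]
finger_gap: 85.3
grasp_force: 2.3
```

```bash
python3 chk.py s7
python3 - <<'E'
from h import *
c=dict(np.load("s7.npz"))
cv2.imwrite("pics/s7.png",cv2.resize(c["img"][230:330,260:360],None,fx=6,fy=6,interpolation=cv2.INTER_CUBIC))
E
```

```text
[556.8  71.9   9.7] rig [84.   6.9  9.7] yaw_y -7.6425311415233494 85.55911564487347 [ 0.3 -4.   2.5] 2.301055616699159 10.8
yel 18 [[-125.6, -18.2, 81.1], [-118.5, 30.7, 99.6], [-114.2, 65.5, 113.1]]
green 80 [[102.3, -93.6, 27.3], [113.8, -86.5, 45.8], [116.8, -76.6, 51.3]]
red 215 [[50.3, 21.5, 55.1], [80.8, 29.8, 66.9], [104.8, 40.2, 79.1]]
```

View pics/s7.png

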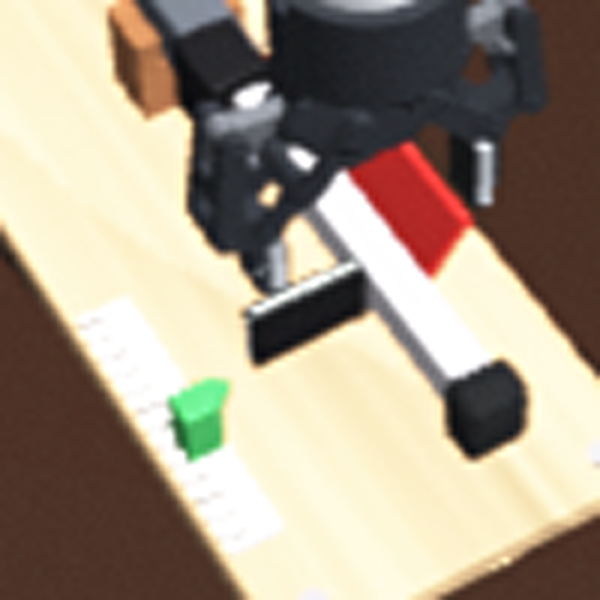

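The finger pushes the lug out: the line's end is at crop (247,316), and the pointer tip at (228,383) is still farther out. Computing the gap.

```bash
cat > gap.py <<'E'
from h import *
def rayrig(c,uv):
    d=(rays(c,[uv])@c["R"])[0]; o=-c["R"].T@c["t"]; return rig(o), d@np.c_[EX,EY,[0,0,1]]
def at(c,uv,ax,val):
    o,d=rayrig(c,uv); return (o+d*(val-o[ax])/d[ax]).round(1)
E
python3 - <<'E'
from gap import *
c=dict(np.load("s7.npz"));s=dict(np.load("scene0.npz"))
def px(x,y,u0,v0,f): return (u0+(x+.5)/f-.5, v0+(y+.5)/f-.5)
l7=px(247,316,260,230,6); t7=px(228,383,260,230,6)
print("lug line end now",at(c,l7,2,72))
l0=px(246,303,225,185,3.7); t0=px(270,404,225,185,3.7)
print("lug line end start",at(s,l0,2,72))
for t,cc in((t7,c),(t0,s)): print("tip",[at(cc,t,1,y) for y in(-72,-70,-68)],at(cc,t,2,47))
P,roi,M=feats(c); n=(M["green"]).astype(np.uint8); v,u=np.nonzero(n); print(u.max(),v[u==u.max()],v.min(),u[v==v.min()],t7)
top=dict(np.load("top0.npz"))
P,roi,M=feats(top); v,u=np.nonzero(M["green"]); print("top green px",u.min(),u.max(),v.min(),v.max())
# bright lug line pixels in top0, fit x of ridge
E
```

```text
lug line end now [ 98.8 -56.4  72. ]
lug line end start [ 45.6 -52.9  72. ]
tip [array([110.2, -72. ,  53.4]), array([105.9, -70. ,  47.1]), array([101.6, -68. ,  40.8])] [105.8 -70.   47. ]
tip [array([110.1, -72. ,  51.7]), array([105.8, -70. ,  45.4]), array([101.5, -68. ,  39.1])] [106.9 -70.5  47. ]
297 [294] 294 [293 294 295 296 297] (297.5833333333333, 293.4166666666667)
top green px 278 281 175 182
```

Run:
```python
from gap import *
top=dict(np.load("top0.npz")); im=top["img"].astype(float)
# green soft centroid, background subtracted
w=np.clip(im[...,1]-np.maximum(im[...,0],im[...,2])-10,0,None); w[:170]=0;w[190:]=0;w[:,:270]=0;w[:,292:]=0
v,u=np.mgrid[:480,:640]; g=((u*w).sum()/w.sum(),(v*w).sum()/w.sum()); print("green px",g)
for z in(40,47,52): print(z,at(top,g,2,z))
# lug: rows 190..205, darkness centroid along columns
gray=im.mean(2)
for r in range(189,207,2):
    row=gray[r,290:307]; b=np.median(np.r_[row[:4],row[-4:]]); d=np.clip(b-row-10,0,None); 
    if d.sum()>0: cu=290+(d*np.arange(17)).sum()/d.sum(); print(r,round(cu,2),at(top,(cu,r),2,68),round(d.sum()))
# foot of leg (119..141) & collar end for x bias
for r in (208,209,210): print(gray[r,258:275].round(0))
t2=dict(np.load("scene0.npz")); P,roi,M=feats(t2); Q=P[M["green"]]; k=Q[Q[:,2]>44]; print(k.mean(0),np.median(k,axis=0),np.percentile(Q[:,2],[80,90,97]))
```

```text
green px (np.float64(279.172157622739), np.float64(178.8000645994832))
40 [109.5 -88.4  40. ]
47 [108.8 -86.7  47. ]
52 [108.3 -85.5  52. ]
189 297.65 [ 52.5 -60.9  68. ] 31
191 298.04 [ 50.6 -55.6  68. ] 115
193 297.87 [ 50.2 -50.   68. ] 171
195 297.77 [ 49.6 -44.5  68. ] 183
197 297.39 [ 49.8 -38.9  68. ] 129
199 296.97 [ 50.1 -33.2  68. ] 169
201 296.55 [ 50.4 -27.6  68. ] 170
203 296.28 [ 50.2 -22.   68. ] 121
205 295.95 [ 50.3 -16.5  68. ] 176
[201. 201. 199. 183. 143.  89.  64.  64.  63.  63.  95. 162. 217. 242.
 249. 249. 249.]
[200. 200. 197. 182. 140.  88.  65.  67.  65.  64.  98. 165. 217. 241.
 247. 249. 249.]
[196. 196. 196. 183. 150.  98.  64.  61.  63.  61.  86. 148. 202. 228.
 238. 242. 243.]
[109.97359592 -84.96785554  48.64704228] [109.92690648 -85.16412058  48.83357479] [49.60310592 50.53785859 52.21219234]
```

>>> arm_command([
  [[0.002, 0.005, 0, 0, 0, 0, 1], [0.0045, 0.009, 0, 0, 0, 0, 1], [0.0065, 0.0105, 0, 0, 0, 0, 1], [0.0065, 0.0105, 0, 0, 0, 0, 1], [0.0065, 0.0105, 0, 0, 0, 0, 1], [0.0065, 0.0105, 0, 0, 0, 0, 1], [0.0065, 0.0105, 0, 0, 0, 0, 1], [0.0065, 0.0105, 0, 0, 0, 0, 1]],
])

```text
clock: 11.47
tcp_pos: [559.1, 80.1, 8.5]
eef_rot: [-0.0, 0.753, 0.658, -0.002]
force: [-1.9, -4.8, 2.0]
finger_gap: 85.4
grasp_force: 2.5
```

```bash
python3 chk.py s8
cat > lug.py <<'E'
from gap import *
import sys
# rubber foot + lug from scene cloud, relative to scene0
def meas(n):
    c=dict(np.load(n+".npz")); R=rig(cloud(c)); im=c["img"].astype(int)
    m=(R[...,2]>58)&(R[...,2]<80)&(abs(R[...,1])<12)&(R[...,0]>80)&(R[...,0]<215)&(im.max(2)<90)
    f=R[m]; 
    k=(R[...,2]>40)&(R[...,2]<76)&(R[...,1]>-62)&(R[...,1]<-48)&(R[...,0]>38)&(R[...,0]<125)
    l=R[k]; return len(f),np.percentile(f[:,0],[10,50,90]).round(1),len(l),np.percentile(l[:,0],[5,50,95]).round(1)
for n in sys.argv[1:]: print(n,meas(n))
E
python3 lug.py scene0 s5 s7 s8
```

```text
[559.1  80.    8.5] rig [92.3  5.7  8.5] yaw_y -7.649387635302091 85.57662848859589 [-3.  -5.2  2.1] 2.5176035828962995 11.5167
yel 20 [[-123.3, -18.6, 82.7], [-117.8, 31.8, 100.3], [-114.5, 64.6, 112.7]]
green 79 [[101.9, -93.7, 26.0], [113.5, -86.2, 45.8], [116.8, -75.6, 51.1]]
red 179 [[59.8, 21.2, 55.8], [85.7, 29.8, 66.4], [105.6, 39.6, 77.8]]
scene0 (117, array([123.2, 133.8, 138.6]), 43, array([46.7, 53.9, 56.6]))
s5 (119, array([122.8, 133.6, 138.6]), 45, array([47.4, 53.3, 55.2]))
s7 (132, array([168.6, 183. , 188.3]), 48, array([ 96.7, 103.1, 105.1]))
s8 (128, array([180.1, 191. , 196.7]), 52, array([ 96.9, 111.1, 113.9]))
```

The line is within about 1 mm of the pointer with the lever still open. Now close gradually on leg and lever.

>>> arm_command([
  [[0.001, 0.001, 0, 0, 0, 0, 0.8], [0.001, 0.001, 0, 0, 0, 0, 0.6], [0.001, 0.001, 0, 0, 0, 0, 0.4], [0.001, 0.001, 0, 0, 0, 0, 0.2], [0.001, 0.001, 0, 0, 0, 0, 0], [0.001, 0.001, 0, 0, 0, 0, -0.2], [0.001, 0.001, 0, 0, 0, 0, -0.5], [0.001, 0.001, 0, 0, 0, 0, -1], [0.001, 0.001, 0, 0, 0, 0, -1], [0.001, 0.001, 0, 0, 0, 0, -1]],
], newtons=50)

```text
clock: 12.35
tcp_pos: [559.3, 80.6, 9.2]
eef_rot: [-0.001, 0.753, 0.658, -0.002]
force: [-4.3, -5.7, 9.1]
finger_gap: 24.0
grasp_force: 54.8
```

```bash
python3 chk.py s9; python3 lug.py s8 s9
```

```text
[559.3  80.6   9.2] rig [92.9  5.6  9.2] yaw_y -7.710530524278724 23.768729010174123 [-4.5 -5.3  8.4] 54.837724193930626 12.4
yel 18 [[-125.0, -18.0, 83.0], [-119.0, 30.6, 100.8], [-114.3, 65.3, 111.9]]
green 78 [[102.8, -93.8, 27.7], [113.2, -86.4, 46.1], [116.5, -76.1, 51.2]]
red 44 [[-23.7, 13.3, 69.8], [87.2, 16.2, 77.9], [105.2, 18.6, 80.6]]
s8 (128, array([180.1, 191. , 196.7]), 52, array([ 96.9, 111.1, 113.9]))
s9 (136, array([179.2, 191.1, 197. ]), 44, array([106.8, 111.7, 115. ]))
```

>>> arm_command([
  [[0, 0, 0, 0, 0, 0, -1], [0, 0, 0, 0, 0, 0, -1], [0, 0, 0, 0, 0, 0, -1], [0, 0, 0, 0, 0, 0, -1]],
])

```text
clock: 12.73
tcp_pos: [559.3, 80.6, 9.1]
eef_rot: [-0.001, 0.753, 0.658, -0.002]
force: [-4.4, -5.3, 8.0]
finger_gap: 23.6
grasp_force: 54.8
```

```bash
python3 chk.py s10; python3 lug.py s10; python3 -c "
from bench import ctrl; print(ctrl.close_job())"
```

```text
[559.3  80.6   9.1] rig [92.9  5.6  9.1] yaw_y -7.713703447839691 23.633305148931427 [-4.9 -4.7  7. ] 54.83890078961849 12.7833
yel 17 [[-123.4, -18.2, 82.0], [-119.2, 30.9, 103.8], [-114.2, 66.3, 110.4]]
green 80 [[102.7, -93.9, 26.8], [113.0, -87.2, 45.9], [116.9, -75.9, 52.1]]
red 45 [[-25.6, 12.6, 71.3], [87.0, 16.4, 77.4], [103.8, 18.6, 82.3]]
s10 (142, array([178.9, 191.9, 197.5]), 45, array([106.9, 112.1, 114.3]))
the job is handed in; nothing more can be done
None
```

Job handed in at about 12.8 s, no verdict returned: by my measurements the turnbutton is square across the tube, the leg's line is within about 1–2 mm of the pointer, and the lever is shut with the gripper still holding at about 55 N.

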